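Load and latch the flat chisel in the air hammer

TASK

Take the flat chisel out of the bit rack, lower it shank first into the nose of the air hammer and, pressing only lightly, turn it until its square shank drops into the hidden drive and its collar sits flush on the nose. Stop turning when it drops and never ram or wrench it; then let go and swing the latch fully over the collar. Leave the other two bits in the rack and the oil bottle standing where they are.

Things in the scene. Friction and masses are not known exactly. Their poses are not given: they have to be found in the camera images.
- chisel: the flat chisel, plain steel, the only one of three bits with a flat wedge blade; stands upright in the rack, blade up. Origin: centre of the underside of its round collar (44 mm across, 10 mm thick), z up along the chisel. Below the collar the shank, 20 mm square, 50 mm long, corners 28 mm across, flats square to x and y. 0.3 to 0.6 kg
- chisel_stem (a point): middle of the chisel's stem, the part to grip, 38 mm above the collar's underside: 18 mm square, 10 to 60 mm above that underside, flats square to the chisel's x and y as the shank's are. Above it the blade, 30 mm wide along y, thin along x, ends 83 mm up: grip the stem across x
- rack: fixed grey steel block 80 x 240 mm, 60 mm high, origin at the centre of its underside, long side along its y. Three through holes 32 mm across at y = -75, 0 and +75 mm; in each stands one bit, collar on the rack's top. Which bit stands in which hole varies; the bits may be turned a little in their holes
- point_bit: the pointed bit, with a round stem and a conical point, same shank and collar as the chisel, origin under its collar; to be left in the rack
- dome_bit: the blunt bit, with a round stem and a 32 mm wide round head, same shank and collar, origin under its collar; to be left in the rack
- oiler: white plastic oil bottle, 38 mm across, 110 mm high, standing near the hammer, origin under its base; to be left standing where it is
- nose (a point): centre of the top face of the hammer's nose, 120 mm above the bench, frame of the fixed hammer (z up). The nose is a 60 mm square steel block with an upright round throat 31.2 mm across, its mouth chamfered by 4 mm (about 39 mm wide). The chisel is home when its collar rests here: its origin then is at this point
- drive_top (a point): 25 mm down the throat: centre of the top of the drive, a steel block with a 22.4 mm square slot. The slot's angle is any, not measured (this frame is the hammer's): found by turning the shank on it, a quarter turn at most; play 7 degrees either way. Sprung: gives 9 mm downwards, 8 N at first, +1.2 N per mm, then solid. Aligned, it snaps up round the shank and the push vanishes. Stiff to turn
- latch_post (a point): the latch's upright black handle post, a round pin 14 mm thick, its foot 22 mm and its top 64 mm above the nose's top face; this point lies on its axis, 46 mm above the nose's top face and 45 mm from the pivot axis
- latch_pivot (a point): on the latch's upright pivot axis, 85 mm from the nose's axis along the hammer's y, 46 mm above the nose's top face; frame of the hammer. The latch is a flat steel bar, 18 mm wide, 13 to 22 mm above the nose's top (3 mm over a seated collar); the holding arm (68 mm) on one side of the pivot, the post on the other
- latch (a joint): latch angle in rad: 0 open (post on the hammer's -x side of the pivot, arm on the +x side), growing clockwise seen from above to the stop at 1.57, locked (post on the +y side, arm over the collar beside the stem). About 2.5 N at the post moves it; stays where left. Starts between 0 and 0.35; cannot close on a chisel that is not home
Not all that is in view belongs to the job. What is shaped like the chisel but blue or green is not meant.

How it is judged (in metres and radians):
On the way:
1. the chisel's shank has dropped home, collar on the nose (within 3 mm), while the latch is still open (z of chisel in the frame of nose below 0.003 m and horizontal distance between chisel and nose below 0.004 m and angle between chisel's own z axis and vertical below 0.08 rad and value of joint latch below 0.6 rad), for 0.2 s.
At the end, for the whole second after the job is handed in: The chisel stands upright in the nose, within 4 mm of its axis, its collar within 3 mm of the nose's top; the latch is swung to at least 1.4 of its 1.57 rad; all at rest and released (z of chisel in the frame of nose below 0.003 m and horizontal distance between chisel and nose below 0.004 m and angle between chisel's own z axis and vertical below 0.08 rad and value of joint latch above 1.4 rad and linear speed of chisel below 0.02 m/s); the robot touches nothing.
It fails at once if the chisel is rammed or wrenched: more than 55 N between it and the hammer (contact force between chisel and hammer above 55 N).
It fails at once if another bit is pulled from the rack or moved by over 20 mm (distance of any of point_bit, dome_bit from where it was at the start of the episode above 0.02 m).
It fails at once if the oil bottle is knocked over or shoved by over 30 mm (distance of oiler from where it was at the start of the episode above 0.03 m or angle between oiler's own z axis and vertical above 0.4 rad).
It also fails if it takes over 72 s, if anything falls off the work surface, if the arm or the gripper's body presses on something with over 40 N, if the wrist force passes 120 N, or if a joint passes its speed limit or range.

ROBOT

A 6-joint arm with a two-finger parallel gripper is mounted at the origin on the work surface. World frame = base frame: x ahead of the robot, y to its left, z up, the work surface at z = 0. Lengths are in m, angles in degrees, forces in N, time in s.
With the tool pointing down it reaches from about 0.4 to 0.825 m from the base axis. Payload 7 kg.
Tool frame: the origin (TCP) lies midway between the tips of the shut fingers; the grasp point (between the pads) lies 19 mm behind it; z points along the fingers, y is the line along which they close (so a half turn about z gives the same grasp; the last joint's range is limited). The gripper opens to 88 mm and grips with 3 to 60 N. Pads are 19 mm wide; open, the fingers measure 130 mm over their backs; the gripper's body (78 mm by 193 mm) begins 47 mm behind the grasp point.
Start: joints at [84.746, 20.546, 0.682, 0, -70.136, -16.507], TCP at [0.25, 0.627, 0.227] pointing down, gripper open.
Joint ranges: [-176.03, 176.03], [-82.01, 121.73], [-58.28, 71.71], [-173.87, 95.51], [-174.79, -0.11], [-173.66, 173.66]. Speed limits (degrees/s): [136.94, 136.94, 172.46, 180, 180, 180].

INTERFACE

Orientations are given as [roll, pitch, yaw] about the fixed x, y, z axes, in that order (R = Rz(yaw) Ry(pitch) Rx(roll)).
In Python, from plant import r gives the robot as it stands. The module is installed in compiled form; this text tells all that it offers.
- The arm moves only by the tool play_rows, never from a script. Its argument "rows" is a list of rows, each an object with "slide": the shift along the tool's x, y, z as a fraction of full scale, a list of three; "delta_rot": the turn, a rotation vector about the tool's x, y, z as a fraction of full scale, a list of three; "fingers": the opening, from -1 (shut) to 1 (fully open). In form: [{"slide": [x, y, z], "delta_rot": [rx, ry, rz], "fingers": fingers}, ...]. A call has 1 to 8 rows; each row shifts and turns the commanded pose from where the row before left it, along the tool's axes as they then stand; what a row does not reach is not made up. Full scale, the value 1, is 0.15 m for a shift and 0.08 rad for a turn. A row lasts 1/8 s, in which the tool goes at most 62.5 mm and 10.7 degrees, less where a joint would pass 70% of its speed; a pose out of reach is approached as far as the arm can. A call with a number of a shift or a turn outside -1 to 1 is refused whole. A call with a gripper value outside its range is refused whole. The fingers move at their own pace and stop on an object; "squeeze" is the grip in N (left out, the last holds). Time passes only in rows, so rows that do not move let the fingers close. It gives the time, the measured TCP pose, the force, the opening and the grip force at its end, in the units of the state.
- r.get_state(): the state, without advancing time (a new reading comes with each control period).
- r.capture(name): name is "scene" or "top"; returns a dict with "image" (420x560x3 uint8, blue, green, red), "fx", "fy", "cx", "cy" (pixels), "R" (3x3) and "t" (3): a world point X has camera coordinates R X + t. Camera axes: x right, y down, z forward; pixel columns grow to the right and rows downward; lengths in m; the calibration is good to about 2 mm. A picture is of the moment at which its call begins. There is no depth.
- r.close_job(): hands the job in; it is judged then, once.
The state is a dict: "time_s": time; "joints": joint angles; "qd": joint speeds; "joint_torque": joint torques, N m; "tcp_pos": TCP position; "eef_rot": TCP orientation; "contact_force": force on the tool from outside, world axes, zero at the start; "moment": the same for the moment, N m; "gripper_width": finger opening in m; "gripper_force": force on a finger pad.
Only numpy, scipy, OpenCV 4.12 (cv2) and the standard library are available. Lean on these libraries where they do the work, as an engineer would, in place of code of your own. Each camera call takes 0.05 s, during which the arm holds its last target. There are 200 camera calls.

## Working session

There is one attempt and no reset: what is moved stays moved. The work goes in short steps, Python scripts to look and compute and a tool call to move; the robot and the scene stay as the last step left them, time stands still between calls to the robot, and variables do not carry over. Pictures are saved under pics/ and viewed, at most 10 in all, crops included, and the job is handed in when it is done.

Besides the shell and the picture viewer there is one more tool, called after "Emit:" by a JSON object that holds its "api" and its "payload", one argument or row to a line. play_rows: Moves the arm, as the interface text tells. Shift numbers are shares of 0.15 m and turn numbers shares of 0.08 rad, none past 1 either way. Its arguments: {"type":"object","properties":{"rows":{"type":"array"},"squeeze":{"type":"number"}},"required":["rows"]}

```bash
mkdir -p pics; ls; cat > h.py <<'E'
import numpy as np,cv2
from plant import r
def snap(cam,name,crop=None,s=1):
    c=r.capture(cam); im=c["image"]
    np.savez(f"{name}.npz",**{k:c[k] for k in c}); 
    save(im,name,crop,s); return c
def save(im,name,crop=None,s=1):
    if crop: x0,y0,x1,y1=crop; im=im[y0:y1,x0:x1]
    cv2.imwrite(f"pics/{name}.png",cv2.resize(im,None,fx=s,fy=s,interpolation=cv2.INTER_CUBIC))
def ray(c,u,v):
    R=np.array(c["R"]);t=np.array(c["t"]);o=-R.T@t
    d=R.T@np.array([(u-c["cx"])/c["fx"],(v-c["cy"])/c["fy"],1]);return o,d
def onz(c,u,v,z):
    o,d=ray(c,u,v);return o+d*(z-o[2])/d[2]
def proj(c,X):
    p=np.array(c["R"])@np.array(X)+np.array(c["t"]);return np.array([c["fx"]*p[0]/p[2]+c["cx"],c["fy"]*p[1]/p[2]+c["cy"]])
E
python3 - <<'E'
from h import *
a=snap("scene","s0");b=snap("top","t0")
for c in(a,b): print(c["fx"],c["cx"],c["cy"],-np.array(c["R"]).T@np.array(c["t"]),np.array(c["R"]).round(2).tolist())
cv2.imwrite("pics/both.png",np.vstack([a["image"],b["image"]])[:, :])
print(r.get_state())
E
```

```text
pics
413.7249963267423 277.2093609483536 205.87596081525191 [1.08024564 0.03989419 0.60362973] [[-0.12, 0.99, -0.0], [0.66, 0.08, -0.74], [-0.74, -0.09, -0.67]]
476.76359710776404 275.5310878586336 208.32176061873867 [ 0.36491627 -0.03675297  1.13586371] [[0.01, -1.0, 0.01], [-0.98, -0.01, -0.19], [0.2, -0.01, -0.98]]
{'time_s': 0.1, 'joints': array([ 8.47458267e+01,  2.05880488e+01,  6.39142556e-01, -1.85175784e-02,
       -7.01337540e+01, -1.65079849e+01]), 'qd': array([ 0.06848817, -0.0364318 ,  0.22199285,  0.13636968,  0.06072115,
        0.14616836]), 'joint_torque': array([-1.97691967e-03, -5.84167707e+01,  2.93752849e+01,  7.01564357e+00,
        1.01602566e-02, -4.55599275e-05]), 'tcp_pos': array([0.25010678, 0.62649571, 0.22570671]), 'eef_rot': array([ 1.79915800e+02, -6.79912110e-03, -2.17684585e+01]), 'contact_force': array([ 0.36554199,  0.58321774, -0.19526801]), 'moment': array([-0.07626074, -0.05929704,  0.00614527]), 'gripper_force': 0.0, 'gripper_width': 0.0877884991663441}
```

View pics/s0.png

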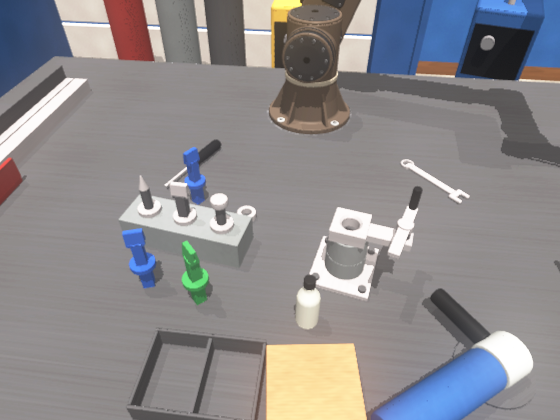

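View pics/t0.png

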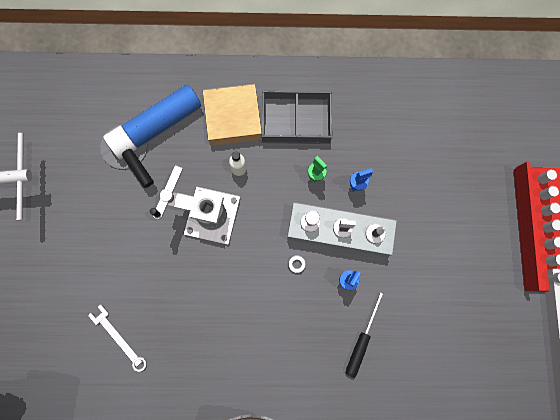

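The rack's middle hole holds the grey flat wedge (scene ~(182,200), top ~(343,228)). The point bit is at scene (148,195) and the dome bit at (221,212). The blue and green look-alikes stand on the bench. I'll confirm the chisel in enlarged crops.

```bash
python3 - <<'E'
from h import *
a=np.load("s0.npz");b=np.load("t0.npz")
f=lambda im,x,y,w,h,s:cv2.resize(im[y:y+h,x:x+w],None,fx=s,fy=s,interpolation=cv2.INTER_CUBIC)
cv2.imwrite("pics/c1.png",np.hstack([f(b["image"],280,190,125,75,3.2),f(b["image"],145,160,125,75*1,3.2)]))
cv2.imwrite("pics/c2.png",np.hstack([f(a["image"],115,140,145,125,2.75),f(a["image"],300,175,145,125,2.75)]))
x=cv2.imread("pics/c1.png");y=cv2.imread("pics/c2.png");w=min(x.shape[1],y.shape[1])
cv2.imwrite("pics/c.png",np.vstack([x[:,:w],y[:,:w]]));print(x.shape,y.shape)
E
```

```text
(240, 800, 3) (344, 798, 3)
```

View pics/c.png

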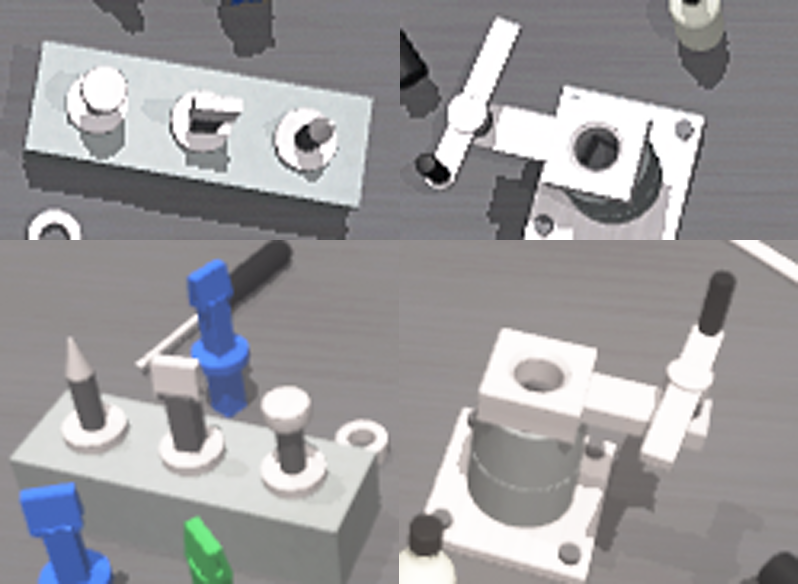

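```bash
python3 - <<'E'
from h import *
a=np.load("s0.npz");b=np.load("t0.npz")
T1=lambda x,y:(280+(x+.5)/3.2-.5,190+(y+.5)/3.2-.5)
T2=lambda x,y:(145+(x+.5-400)/3.2-.5,160+(y+.5)/3.2-.5)
S1=lambda x,y:(115+(x+.5)/2.75-.5,140+(y+.5-240)/2.75-.5)
S2=lambda x,y:(300+(x+.5-399)/2.75-.5,175+(y+.5-240)/2.75-.5)
P=lambda n,c,p,z:print(n,onz(c,*p,z).round(4))
for q in[(44,42),(372,97),(358,205),(26,152)]:P("rackT",b,T1(*q),.06)
for q in[(12,460),(335,523),(377,462),(88,396)]:P("rackS",a,S1(*q),.06)
P("collT",b,T1(203,122),.07);P("collS",a,S1(191,448),.07)
for q in[(192,101),(242,106)]:P("bladeT",b,T1(*q),.143)
for q in[(152,359),(201,364)]:P("bladeS",a,S1(*q),.143)
P("mouthT",b,T2(597,150),.12);P("mouthS",a,S2(540,375),.12)
for q in[(502,330),(597,351),(577,425),(482,404)]:P("noseS",a,S2(*q),.12)
P("pivT",b,T2(468,113),.145);P("pivS",a,S2(690,374),.145)
P("postT",b,T2(428,165),.184);P("postS",a,S2(722,277),.184)
P("postfootS",a,S2(709,330),.142)
for q in[(492,16),(521,24)]:P("armtipT",b,T2(*q),.142)
for q in[(645,455),(672,466)]:P("armtipS",a,S2(*q),.142)
P("oilT",b,(237,158),.11);P("oilS",a,(310,280),.11)
E
```

```text
rackT [ 0.5924 -0.0907  0.06  ]
rackT [ 0.5549 -0.3264  0.06  ]
rackT [ 0.4771 -0.3133  0.06  ]
rackT [ 0.5124 -0.078   0.06  ]
rackS [ 0.5563 -0.3269  0.06  ]
rackS [ 0.5872 -0.0946  0.06  ]
rackS [ 0.5276 -0.077   0.06  ]
rackS [ 0.4847 -0.299   0.06  ]
collT [ 0.5338 -0.2029  0.07  ]
collS [ 0.5397 -0.2035  0.07  ]
bladeT [ 0.5362 -0.1845  0.143 ]
bladeT [ 0.5332 -0.2176  0.143 ]
bladeS [ 0.5354 -0.2193  0.143 ]
bladeS [ 0.5365 -0.1864  0.143 ]
mouthT [0.5692 0.1016 0.12  ]
mouthS [0.5764 0.1013 0.12  ]
noseS [0.5384 0.0778 0.12  ]
noseS [0.5507 0.1366 0.12  ]
noseS [0.6155 0.1222 0.12  ]
noseS [0.6052 0.0671 0.12  ]
pivT [0.5882 0.1846 0.145 ]
pivS [0.5911 0.1838 0.145 ]
postT [0.5454 0.1993 0.184 ]
postS [0.5487 0.1984 0.184 ]
postfootS [0.5479 0.2001 0.142 ]
armtipT [0.6561 0.1727 0.142 ]
armtipT [0.6508 0.1529 0.142 ]
armtipS [0.6544 0.154  0.142 ]
armtipS [0.6606 0.1677 0.142 ]
oilT [0.6828 0.0383 0.11  ]
oilS [0.6937 0.041  0.11  ]
```

```bash
cat >> h.py <<'E'
def plan(tgt,yaw_t,n,start=None):
    s=r.get_state(); p=np.array(s["tcp_pos"]) if start is None else np.array(start[:3]); y=s["eef_rot"][2] if start is None else start[3]
    d=(np.array(tgt)-p)/n; dy=(((yaw_t-y)+180)%360-180)/n
    print("start",p.round(4),"yaw",round(y,2))
    for i in range(n):
        a=np.radians(y+dy*i); x=np.array([np.cos(a),np.sin(a),0]);yy=np.array([np.sin(a),-np.cos(a),0])
        print([round(v/.15,3) for v in(d@x,d@yy,-d[2])],"rz",round(-np.radians(dy)/.08,3))
E
python3 -c "
from h import *
plan([.535,-.2022,.2],-94,16)"
```

```text
start [0.2501 0.6265 0.2257] yaw -21.77
[np.float64(0.238), np.float64(0.277), np.float64(0.011)] rz 0.985
[np.float64(0.259), np.float64(0.257), np.float64(0.011)] rz 0.985
[np.float64(0.279), np.float64(0.236), np.float64(0.011)] rz 0.985
[np.float64(0.296), np.float64(0.213), np.float64(0.011)] rz 0.985
[np.float64(0.312), np.float64(0.189), np.float64(0.011)] rz 0.985
[np.float64(0.326), np.float64(0.164), np.float64(0.011)] rz 0.985
[np.float64(0.338), np.float64(0.138), np.float64(0.011)] rz 0.985
[np.float64(0.348), np.float64(0.111), np.float64(0.011)] rz 0.985
[np.float64(0.356), np.float64(0.083), np.float64(0.011)] rz 0.985
[np.float64(0.361), np.float64(0.055), np.float64(0.011)] rz 0.985
[np.float64(0.364), np.float64(0.026), np.float64(0.011)] rz 0.985
[np.float64(0.365), np.float64(-0.003), np.float64(0.011)] rz 0.985
[np.float64(0.364), np.float64(-0.031), np.float64(0.011)] rz 0.985
[np.float64(0.36), np.float64(-0.06), np.float64(0.011)] rz 0.985
[np.float64(0.354), np.float64(-0.088), np.float64(0.011)] rz 0.985
[np.float64(0.346), np.float64(-0.116), np.float64(0.011)] rz 0.985
```

Emit:
{"api": "play_rows", "payload": {
  "rows": [
    {"slide":[0.24,0.28,0],"delta_rot":[0,0,0.985],"fingers":1},
    {"slide":[0.26,0.26,0],"delta_rot":[0,0,0.985],"fingers":1},
    {"slide":[0.28,0.235,0],"delta_rot":[0,0,0.985],"fingers":1},
    {"slide":[0.295,0.215,0],"delta_rot":[0,0,0.985],"fingers":1},
    {"slide":[0.31,0.19,0],"delta_rot":[0,0,0.985],"fingers":1},
    {"slide":[0.325,0.165,0],"delta_rot":[0,0,0.985],"fingers":1},
    {"slide":[0.34,0.14,0],"delta_rot":[0,0,0.985],"fingers":1},
    {"slide":[0.35,0.11,0],"delta_rot":[0,0,0.985],"fingers":1}
  ]
}}

```text
time_s: 1.1
tcp_pos: [0.3922, 0.2091, 0.2266]
eef_rot: [-180.0, 0.0, -58.0]
contact_force: [0.7, -0.1, -0.7]
gripper_width: 0.0876
gripper_force: 0.0
```

Emit:
{"api": "play_rows", "payload": {
  "rows": [
    {"slide":[0.355,0.085,0],"delta_rot":[0,0,0.985],"fingers":1},
    {"slide":[0.36,0.055,0],"delta_rot":[0,0,0.985],"fingers":1},
    {"slide":[0.365,0.025,0],"delta_rot":[0,0,0.985],"fingers":1},
    {"slide":[0.365,-0.005,0],"delta_rot":[0,0,0.985],"fingers":1},
    {"slide":[0.365,-0.03,0],"delta_rot":[0,0,0.985],"fingers":1},
    {"slide":[0.36,-0.06,0],"delta_rot":[0,0,0.985],"fingers":1},
    {"slide":[0.355,-0.09,0],"delta_rot":[0,0,0.985],"fingers":1},
    {"slide":[0.345,-0.115,0],"delta_rot":[0,0,0.985],"fingers":1}
  ]
}}

```text
time_s: 2.1
tcp_pos: [0.5352, -0.2052, 0.2263]
eef_rot: [180.0, 0.0, -94.2]
contact_force: [0.2, 0.3, -0.2]
gripper_width: 0.0875
gripper_force: 0.0
```

Emit:
{"api": "play_rows", "payload": {
  "rows": [
    {"slide":[0,0,0],"delta_rot":[0,0,0],"fingers":1},
    {"slide":[0,0,0],"delta_rot":[0,0,0],"fingers":1}
  ]
}}

```text
time_s: 2.35
tcp_pos: [0.5344, -0.2034, 0.2259]
eef_rot: [179.9, 0.0, -94.0]
contact_force: [0.3, 0.7, -0.4]
gripper_width: 0.0875
gripper_force: 0.0
```

```bash
python3 -c "
from h import *
s=r.get_state();print(s['eef_rot'],s['joints'])
plan([.535,-.2022,.081],-94,1)
c=snap('scene','s1',(100,110,300,260),4)"
```

```text
[ 1.79925334e+02  1.43862883e-02 -9.40402008e+01] [-1.25421470e+00  1.09581400e+01 -1.26189518e+01 -1.96267510e-02
 -6.64967884e+01 -2.77813797e+00]
start [ 0.5344 -0.2034  0.2259] yaw -94.04
[np.float64(-0.008), np.float64(-0.003), np.float64(0.966)] rz -0.009
```

View pics/s1.png

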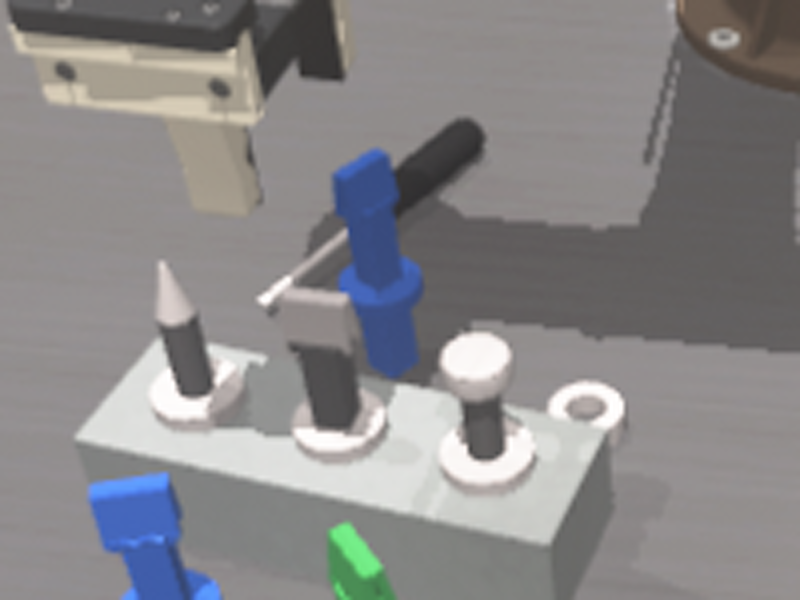

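Enlarged: the middle bit, blade at px (178,189), is grey with a flat wedge, so it's the chisel. Before descending I'll check that the finger, with its tip at about px (157,163), is where the kinematics say.

```bash
python3 -c "
from h import *
c=np.load('s1.npz')
for X in ([.534,-.2034,.226],[.589,-.207,.226],[.535,-.2022,.143],[.535,-.2022,.07]): print(proj(c,X))"
```

```text
[170.77487621 143.64420221]
[157.37016768 163.23017847]
[179.3541011  183.56189151]
[185.49546901 213.68441473]
```

Emit:
{"api": "play_rows", "payload": {
  "rows": [
    {"slide":[-0.004,-0.002,0.24],"delta_rot":[0,0,0],"fingers":1},
    {"slide":[-0.004,-0.001,0.24],"delta_rot":[0,0,0],"fingers":1},
    {"slide":[0,0,0.24],"delta_rot":[0,0,0],"fingers":1},
    {"slide":[0,0,0.16],"delta_rot":[0,0,0],"fingers":1},
    {"slide":[0,0,0.08],"delta_rot":[0,0,0],"fingers":0.3},
    {"slide":[0,0,0],"delta_rot":[0,0,0],"fingers":0}
  ],
  "squeeze": 35
}}

```text
time_s: 3.15
tcp_pos: [0.5353, -0.2014, 0.0825]
eef_rot: [180.0, -0.0, -93.9]
contact_force: [0.1, 0.5, -0.2]
gripper_width: 0.0732
gripper_force: 0.0
```

Emit:
{"api": "play_rows", "payload": {
  "rows": [
    {"slide":[0,0,0],"delta_rot":[0,0,0],"fingers":-1},
    {"slide":[0,0,0],"delta_rot":[0,0,0],"fingers":-1},
    {"slide":[0,0,0],"delta_rot":[0,0,0],"fingers":-1},
    {"slide":[0,0,0],"delta_rot":[0,0,0],"fingers":-1},
    {"slide":[0,0,0],"delta_rot":[0,0,0],"fingers":-1}
  ]
}}

```text
time_s: 3.78
tcp_pos: [0.5355, -0.2022, 0.0826]
eef_rot: [-180.0, -0.0, -94.0]
contact_force: [0.5, -0.0, 0.3]
gripper_width: 0.023
gripper_force: 0.0
```

Emit:
{"api": "play_rows", "payload": {
  "rows": [
    {"slide":[0,0,0],"delta_rot":[0,0,0],"fingers":-1},
    {"slide":[0,0,0],"delta_rot":[0,0,0],"fingers":-1},
    {"slide":[0,0,0],"delta_rot":[0,0,0],"fingers":-1}
  ]
}}

```text
time_s: 4.15
tcp_pos: [0.5357, -0.2022, 0.0827]
eef_rot: [-180.0, -0.0, -94.0]
contact_force: [0.3, -0.9, 0.8]
gripper_width: 0.0181
gripper_force: 35.0
```

Emit:
{"api": "play_rows", "payload": {
  "rows": [
    {"slide":[0,0,-0.05],"delta_rot":[0,0,0],"fingers":-1},
    {"slide":[0,0,-0.2],"delta_rot":[0,0,0],"fingers":-1},
    {"slide":[0,0,-0.25],"delta_rot":[0,0,0],"fingers":-1},
    {"slide":[0,0,-0.25],"delta_rot":[0,0,0],"fingers":-1},
    {"slide":[0,0,-0.2],"delta_rot":[0,0,0],"fingers":-1},
    {"slide":[0,0,0],"delta_rot":[0,0,0],"fingers":-1},
    {"slide":[0,0,0],"delta_rot":[0,0,0],"fingers":-1}
  ]
}}

```text
time_s: 5.03
tcp_pos: [0.5345, -0.2018, 0.2238]
eef_rot: [179.9, 0.0, -94.0]
contact_force: [0.8, -0.3, -4.9]
gripper_width: 0.0178
gripper_force: 35.0
```

```bash
python3 -c "
from h import *
plan([.573,.101,.2238],-94,7)"
```

```text
start [ 0.5345 -0.2018  0.2238] yaw -94.02
[np.float64(-0.29), np.float64(-0.016), np.float64(-0.0)] rz -0.001
[np.float64(-0.29), np.float64(-0.016), np.float64(-0.0)] rz -0.001
[np.float64(-0.29), np.float64(-0.016), np.float64(-0.0)] rz -0.001
[np.float64(-0.29), np.float64(-0.016), np.float64(-0.0)] rz -0.001
[np.float64(-0.29), np.float64(-0.016), np.float64(-0.0)] rz -0.001
[np.float64(-0.29), np.float64(-0.016), np.float64(-0.0)] rz -0.001
[np.float64(-0.29), np.float64(-0.016), np.float64(-0.0)] rz -0.001
```

Emit:
{"api": "play_rows", "payload": {
  "rows": [
    {"slide":[-0.29,-0.016,0],"delta_rot":[0,0,0],"fingers":-1},
    {"slide":[-0.29,-0.016,0],"delta_rot":[0,0,0],"fingers":-1},
    {"slide":[-0.29,-0.016,0],"delta_rot":[0,0,0],"fingers":-1},
    {"slide":[-0.29,-0.016,0],"delta_rot":[0,0,0],"fingers":-1},
    {"slide":[-0.29,-0.016,0],"delta_rot":[0,0,0],"fingers":-1},
    {"slide":[-0.29,-0.016,0],"delta_rot":[0,0,0],"fingers":-1},
    {"slide":[-0.29,-0.016,0],"delta_rot":[0,0,0],"fingers":-1},
    {"slide":[0,0,0],"delta_rot":[0,0,0],"fingers":-1}
  ]
}}

```text
time_s: 6.02
tcp_pos: [0.5728, 0.1029, 0.2227]
eef_rot: [179.8, -0.1, -93.8]
contact_force: [-0.8, 0.1, -3.0]
gripper_width: 0.0175
gripper_force: 35.0
```

Emit:
{"api": "play_rows", "payload": {
  "rows": [
    {"slide":[0,0,0],"delta_rot":[0,0,0],"fingers":-1},
    {"slide":[0,0,0],"delta_rot":[0,0,0],"fingers":-1}
  ]
}}

```text
time_s: 6.28
tcp_pos: [0.573, 0.0995, 0.2244]
eef_rot: [179.9, -0.0, -94.0]
contact_force: [0.4, 0.3, -3.5]
gripper_width: 0.0178
gripper_force: 35.0
```

```bash
python3 -c "
from h import *
s=r.get_state();print(s['tcp_pos'],s['contact_force'],s['moment'])
c=snap('scene','s2',(290,130,440,240),5)
p=s['tcp_pos']
o=p-np.array([0,0,.0227])
for n,X in dict(collarbot=o,shankbot=o-[0,0,.05],nose=[.573,.101,.12]).items(): print(n,proj(c,X))"
```

```text
[0.57301802 0.09954049 0.22435403] [ 0.35605346  0.30088023 -3.51161659] [ 0.04504506 -0.02396717  0.0598138 ]
collarbot [356.07063845 184.28853132]
shankbot [352.15810651 208.27375336]
nose [350.75645529 222.32664651]
```

View pics/s2.png

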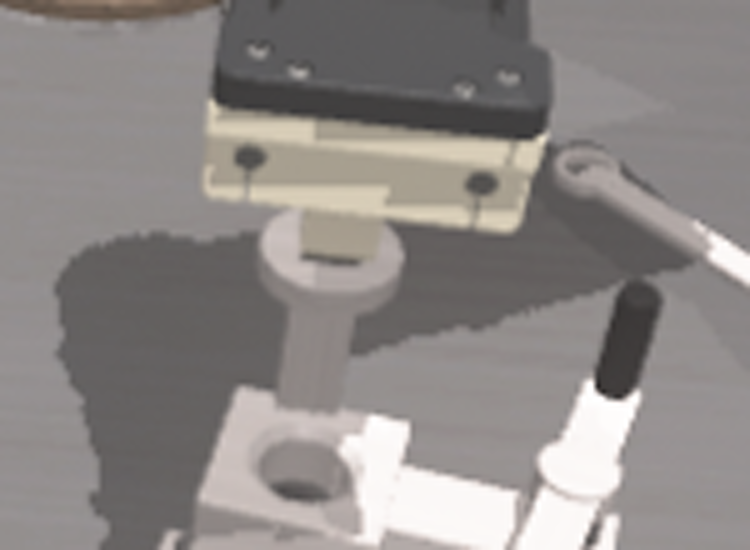

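Shank bottom (px ~352,208) hangs over the mouth (px ~351,222). The projected estimates match the nose quad centre within about 1 mm. Lowering to the mouth.

Emit:
{"api": "play_rows", "payload": {
  "rows": [
    {"slide":[-0.01,0,0.07],"delta_rot":[0,0,0],"fingers":-1},
    {"slide":[0,0,0.07],"delta_rot":[0,0,0],"fingers":-1},
    {"slide":[0,0,0.05],"delta_rot":[0,0,0],"fingers":-1},
    {"slide":[0,0,0.03],"delta_rot":[0,0,0],"fingers":-1},
    {"slide":[0,0,0],"delta_rot":[0,0,0],"fingers":-1},
    {"slide":[0,0,0],"delta_rot":[0,0,0],"fingers":-1}
  ]
}}

```text
time_s: 7.08
tcp_pos: [0.5738, 0.102, 0.1924]
eef_rot: [-180.0, 0.0, -94.0]
contact_force: [0.6, -1.5, -3.3]
gripper_width: 0.0178
gripper_force: 35.0
```

Emit:
{"api": "play_rows", "payload": {
  "rows": [
    {"slide":[0,0,0.013],"delta_rot":[0,0,0],"fingers":-1},
    {"slide":[0,0,0.013],"delta_rot":[0,0,0],"fingers":-1},
    {"slide":[0,0,0],"delta_rot":[0,0,0],"fingers":-1}
  ]
}}

```text
time_s: 7.45
tcp_pos: [0.5735, 0.1019, 0.188]
eef_rot: [180.0, -0.0, -94.0]
contact_force: [0.5, -0.6, -4.6]
gripper_width: 0.018
gripper_force: 35.0
```

Emit:
{"api": "play_rows", "payload": {
  "rows": [
    {"slide":[0,0,0.015],"delta_rot":[0,0,0],"fingers":-1},
    {"slide":[0,0,0.015],"delta_rot":[0,0,0],"fingers":-1},
    {"slide":[0,0,0.015],"delta_rot":[0,0,0],"fingers":-1},
    {"slide":[0,0,0],"delta_rot":[0,0,0],"fingers":-1}
  ]
}}

```text
time_s: 7.95
tcp_pos: [0.5734, 0.1019, 0.1811]
eef_rot: [180.0, -0.0, -94.0]
contact_force: [-0.2, 0.2, -3.4]
gripper_width: 0.0174
gripper_force: 35.0
```

Emit:
{"api": "play_rows", "payload": {
  "rows": [
    {"slide":[0,0,0.015],"delta_rot":[0,0,0],"fingers":-1},
    {"slide":[0,0,0.015],"delta_rot":[0,0,0],"fingers":-1},
    {"slide":[0,0,0.015],"delta_rot":[0,0,0],"fingers":-1},
    {"slide":[0,0,0],"delta_rot":[0,0,0],"fingers":-1}
  ]
}}

```text
time_s: 8.45
tcp_pos: [0.5734, 0.1019, 0.1744]
eef_rot: [180.0, -0.0, -94.0]
contact_force: [0.2, -0.5, -2.6]
gripper_width: 0.0174
gripper_force: 35.0
```

Emit:
{"api": "play_rows", "payload": {
  "rows": [
    {"slide":[0,0,0.012],"delta_rot":[0,0,0],"fingers":-1},
    {"slide":[0,0,0.012],"delta_rot":[0,0,0],"fingers":-1},
    {"slide":[0,0,0.012],"delta_rot":[0,0,0],"fingers":-1},
    {"slide":[0,0,0],"delta_rot":[0,0,0],"fingers":-1},
    {"slide":[0,0,0],"delta_rot":[0,0,0],"fingers":-1}
  ]
}}

```text
time_s: 9.07
tcp_pos: [0.5736, 0.102, 0.1693]
eef_rot: [-180.0, -0.0, -94.0]
contact_force: [-0.3, -0.2, -3.8]
gripper_width: 0.0179
gripper_force: 35.0
```

Emit:
{"api": "play_rows", "payload": {
  "rows": [
    {"slide":[0,0,0.012],"delta_rot":[0,0,0],"fingers":-1},
    {"slide":[0,0,0.01],"delta_rot":[0,0,0],"fingers":-1},
    {"slide":[0,0,0],"delta_rot":[0,0,0],"fingers":-1},
    {"slide":[0,0,0],"delta_rot":[0,0,0],"fingers":-1}
  ]
}}

```text
time_s: 9.57
tcp_pos: [0.5739, 0.102, 0.1666]
eef_rot: [-179.9, 0.0, -94.0]
contact_force: [-0.7, 0.6, 4.6]
gripper_width: 0.0174
gripper_force: 35.0
```

Emit:
{"api": "play_rows", "payload": {
  "rows": [
    {"slide":[0,0,0.01],"delta_rot":[0,0,0],"fingers":-1},
    {"slide":[0,0,0.008],"delta_rot":[0,0,0],"fingers":-1},
    {"slide":[0,0,0],"delta_rot":[0,0,0],"fingers":-1},
    {"slide":[0,0,0],"delta_rot":[0,0,0],"fingers":-1}
  ]
}}

```text
time_s: 10.07
tcp_pos: [0.574, 0.102, 0.1642]
eef_rot: [-179.9, 0.0, -94.0]
contact_force: [-2.2, 0.1, 8.4]
gripper_width: 0.0177
gripper_force: 35.0
```

Emit:
{"api": "play_rows", "payload": {
  "rows": [
    {"slide":[0,0,0],"delta_rot":[0,0,-0.5],"fingers":-1},
    {"slide":[0,0,0],"delta_rot":[0,0,-0.5],"fingers":-1},
    {"slide":[0,0,0],"delta_rot":[0,0,-0.5],"fingers":-1},
    {"slide":[0,0,0],"delta_rot":[0,0,-0.5],"fingers":-1},
    {"slide":[0,0,0],"delta_rot":[0,0,0],"fingers":-1},
    {"slide":[0,0,0],"delta_rot":[0,0,0],"fingers":-1}
  ]
}}

```text
time_s: 10.82
tcp_pos: [0.574, 0.102, 0.1642]
eef_rot: [-179.9, 0.0, -84.8]
contact_force: [-2.9, -0.6, 7.4]
gripper_width: 0.0178
gripper_force: 35.0
```

Emit:
{"api": "play_rows", "payload": {
  "rows": [
    {"slide":[0,0,0],"delta_rot":[0,0,-0.5],"fingers":-1},
    {"slide":[0,0,0],"delta_rot":[0,0,-0.5],"fingers":-1},
    {"slide":[0,0,0],"delta_rot":[0,0,-0.5],"fingers":-1},
    {"slide":[0,0,0],"delta_rot":[0,0,-0.5],"fingers":-1},
    {"slide":[0,0,0],"delta_rot":[0,0,0],"fingers":-1}
  ]
}}

```text
time_s: 11.45
tcp_pos: [0.5741, 0.1019, 0.1642]
eef_rot: [-179.9, -0.0, -75.6]
contact_force: [-2.2, -1.1, 7.2]
gripper_width: 0.0176
gripper_force: 35.0
```

Emit:
{"api": "play_rows", "payload": {
  "rows": [
    {"slide":[0,0,0],"delta_rot":[0,0,-0.5],"fingers":-1},
    {"slide":[0,0,0],"delta_rot":[0,0,-0.5],"fingers":-1},
    {"slide":[0,0,0],"delta_rot":[0,0,-0.5],"fingers":-1},
    {"slide":[0,0,0],"delta_rot":[0,0,-0.5],"fingers":-1},
    {"slide":[0,0,0],"delta_rot":[0,0,0],"fingers":-1}
  ]
}}

```text
time_s: 12.08
tcp_pos: [0.5738, 0.1016, 0.1642]
eef_rot: [-180.0, -0.0, -66.5]
contact_force: [-2.3, -0.5, 9.0]
gripper_width: 0.0179
gripper_force: 35.0
```

Emit:
{"api": "play_rows", "payload": {
  "rows": [
    {"slide":[0,0,0],"delta_rot":[0,0,-0.5],"fingers":-1},
    {"slide":[0,0,0],"delta_rot":[0,0,-0.5],"fingers":-1},
    {"slide":[0,0,0],"delta_rot":[0,0,-0.5],"fingers":-1},
    {"slide":[0,0,0],"delta_rot":[0,0,-0.5],"fingers":-1},
    {"slide":[0,0,0],"delta_rot":[0,0,0],"fingers":-1}
  ]
}}

```text
time_s: 12.7
tcp_pos: [0.5735, 0.1015, 0.164]
eef_rot: [180.0, -0.0, -57.3]
contact_force: [-3.9, -2.4, 7.7]
gripper_width: 0.0175
gripper_force: 35.0
```

Emit:
{"api": "play_rows", "payload": {
  "rows": [
    {"slide":[0,0.006,0],"delta_rot":[0,0,-0.5],"fingers":-1},
    {"slide":[0,0,0],"delta_rot":[0,0,-0.5],"fingers":-1},
    {"slide":[0,0,0],"delta_rot":[0,0,-0.5],"fingers":-1},
    {"slide":[0,0,0],"delta_rot":[0,0,-0.5],"fingers":-1},
    {"slide":[0,0,0],"delta_rot":[0,0,0],"fingers":-1}
  ]
}}

```text
time_s: 13.32
tcp_pos: [0.5733, 0.1012, 0.1642]
eef_rot: [-180.0, -0.1, -48.1]
contact_force: [-2.3, -1.5, 8.1]
gripper_width: 0.0175
gripper_force: 35.0
```

Emit:
{"api": "play_rows", "payload": {
  "rows": [
    {"slide":[0,0.003,0],"delta_rot":[0,0,-0.5],"fingers":-1},
    {"slide":[0,0,0],"delta_rot":[0,0,-0.5],"fingers":-1},
    {"slide":[0,0,0],"delta_rot":[0,0,-0.5],"fingers":-1},
    {"slide":[0,0,0],"delta_rot":[0,0,-0.5],"fingers":-1},
    {"slide":[0,0,0],"delta_rot":[0,0,0],"fingers":-1}
  ]
}}

```text
time_s: 13.95
tcp_pos: [0.5733, 0.1009, 0.1644]
eef_rot: [-179.9, -0.1, -38.9]
contact_force: [-1.4, -1.2, 7.0]
gripper_width: 0.0175
gripper_force: 35.0
```

Emit:
{"api": "play_rows", "payload": {
  "rows": [
    {"slide":[0,0,0],"delta_rot":[0,0,-0.5],"fingers":-1},
    {"slide":[0,0,0],"delta_rot":[0,0,-0.5],"fingers":-1},
    {"slide":[0,0,0],"delta_rot":[0,0,-0.5],"fingers":-1},
    {"slide":[0,0,0],"delta_rot":[0,0,-0.5],"fingers":-1},
    {"slide":[0,0,0],"delta_rot":[0,0,0],"fingers":-1}
  ]
}}

```text
time_s: 14.58
tcp_pos: [0.5732, 0.101, 0.1643]
eef_rot: [-180.0, -0.1, -29.8]
contact_force: [-1.8, -1.5, 7.4]
gripper_width: 0.0178
gripper_force: 35.0
```

Emit:
{"api": "play_rows", "payload": {
  "rows": [
    {"slide":[-0.002,0.006,0],"delta_rot":[0,0,-0.5],"fingers":-1},
    {"slide":[0,0,0],"delta_rot":[0,0,-0.5],"fingers":-1},
    {"slide":[0,0,0],"delta_rot":[0,0,-0.5],"fingers":-1},
    {"slide":[0,0,0],"delta_rot":[0,0,-0.5],"fingers":-1},
    {"slide":[0,0,0],"delta_rot":[0,0,0],"fingers":-1}
  ]
}}

```text
time_s: 15.2
tcp_pos: [0.5716, 0.101, 0.1625]
eef_rot: [-180.0, 0.0, -20.7]
contact_force: [-0.1, 2.5, -3.4]
gripper_width: 0.0178
gripper_force: 35.0
```

```bash
python3 -c "
from h import *
s=r.get_state();print(s['tcp_pos'],s['contact_force'],s['moment'],s['joints'])
c=snap('scene','s3',(290,130,440,240),5)"
```

```text
[0.57159832 0.1010489  0.16247902] [-0.12854671  2.53958795 -3.36944823] [ 1.22876184 -0.16875186 -0.00530881] [ 29.28269382  14.59930806 -16.61766489  -0.06323688 -58.78624814
  40.05983136]
```

View pics/s3.png

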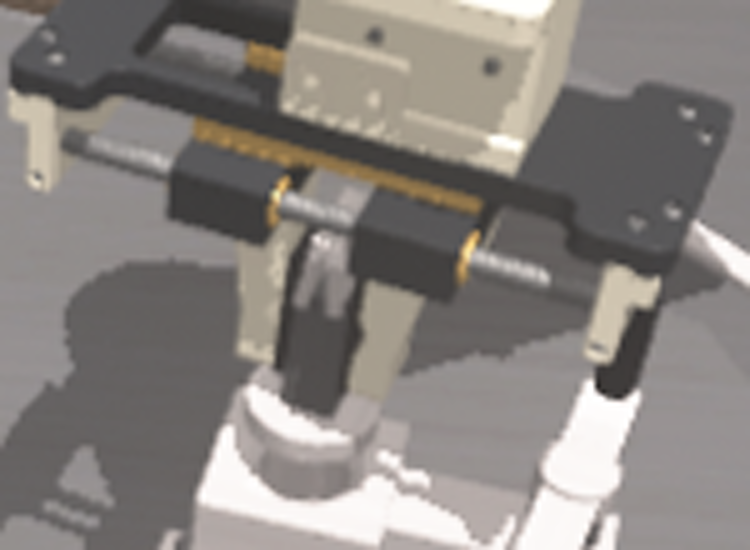

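The push vanished (force back to −3.4 N, from +7), so the shank is in the drive. I'm stopping the turn and lowering gently; the collar is still about 20 mm above the nose.

Emit:
{"api": "play_rows", "payload": {
  "rows": [
    {"slide":[0,-0.003,0.012],"delta_rot":[0,0,0],"fingers":-1},
    {"slide":[0,0,0.012],"delta_rot":[0,0,0],"fingers":-1},
    {"slide":[0,0,0.012],"delta_rot":[0,0,0],"fingers":-1},
    {"slide":[0,0,0],"delta_rot":[0,0,0],"fingers":-1}
  ]
}}

```text
time_s: 15.75
tcp_pos: [0.5718, 0.1011, 0.1576]
eef_rot: [-180.0, 0.0, -20.7]
contact_force: [0.3, 2.2, -3.2]
gripper_width: 0.0177
gripper_force: 35.0
```

Emit:
{"api": "play_rows", "payload": {
  "rows": [
    {"slide":[0,-0.003,0.012],"delta_rot":[0,0,0],"fingers":-1},
    {"slide":[0,0,0.012],"delta_rot":[0,0,0],"fingers":-1},
    {"slide":[0,0,0.012],"delta_rot":[0,0,0],"fingers":-1},
    {"slide":[0,0,0.012],"delta_rot":[0,0,0],"fingers":-1},
    {"slide":[0,0,0],"delta_rot":[0,0,0],"fingers":-1}
  ]
}}

```text
time_s: 16.38
tcp_pos: [0.5719, 0.1013, 0.1503]
eef_rot: [180.0, 0.0, -20.7]
contact_force: [-1.1, 1.5, -3.7]
gripper_width: 0.0175
gripper_force: 35.0
```

Emit:
{"api": "play_rows", "payload": {
  "rows": [
    {"slide":[0,0,0.012],"delta_rot":[0,0,0],"fingers":-1},
    {"slide":[0,0,0.012],"delta_rot":[0,0,0],"fingers":-1},
    {"slide":[0,0,0.008],"delta_rot":[0,0,0],"fingers":-1},
    {"slide":[0,0,0],"delta_rot":[0,0,0],"fingers":-1},
    {"slide":[0,0,0],"delta_rot":[0,0,0],"fingers":-1}
  ]
}}

```text
time_s: 17.0
tcp_pos: [0.5719, 0.1013, 0.1457]
eef_rot: [180.0, 0.0, -20.7]
contact_force: [-1.6, 2.3, -4.5]
gripper_width: 0.0178
gripper_force: 35.0
```

Emit:
{"api": "play_rows", "payload": {
  "rows": [
    {"slide":[0,0,0.008],"delta_rot":[0,0,0],"fingers":-1},
    {"slide":[0,0,0.008],"delta_rot":[0,0,0],"fingers":-1},
    {"slide":[0,0,0],"delta_rot":[0,0,0],"fingers":-1},
    {"slide":[0,0,0],"delta_rot":[0,0,0],"fingers":-1}
  ]
}}

```text
time_s: 17.5
tcp_pos: [0.572, 0.1013, 0.1433]
eef_rot: [180.0, 0.0, -20.7]
contact_force: [-2.6, 2.3, -3.0]
gripper_width: 0.0183
gripper_force: 35.0
```

Emit:
{"api": "play_rows", "payload": {
  "rows": [
    {"slide":[0,0,0.006],"delta_rot":[0,0,0],"fingers":-1},
    {"slide":[0,0,0],"delta_rot":[0,0,0],"fingers":-1},
    {"slide":[0,0,0],"delta_rot":[0,0,0],"fingers":-0.1},
    {"slide":[0,0,0],"delta_rot":[0,0,0],"fingers":-0.1},
    {"slide":[0,0,0],"delta_rot":[0,0,0],"fingers":-0.1},
    {"slide":[0,0,0],"delta_rot":[0,0,0],"fingers":-0.1}
  ]
}}

```text
time_s: 18.25
tcp_pos: [0.5723, 0.1013, 0.1427]
eef_rot: [-180.0, -0.0, -20.7]
contact_force: [-0.3, -0.2, 1.2]
gripper_width: 0.0393
gripper_force: 0.0
```

```bash
python3 -c "
from h import *
s=r.get_state();print(s['tcp_pos'],s['gripper_width'],s['contact_force'])
c=snap('scene','s4',(290,130,440,240),5)
for X in ([.573,.101,.12],[.573,.101,.203]): print((proj(c,X)-[290,130]+.5)*5)"
```

```text
[0.57231827 0.10130541 0.14270934] 0.03931041492737707 [-0.28307733 -0.19728296  1.18874251]
[306.28227644 464.13323254]
[338.19696243 270.86653196]
```

View pics/s4.png

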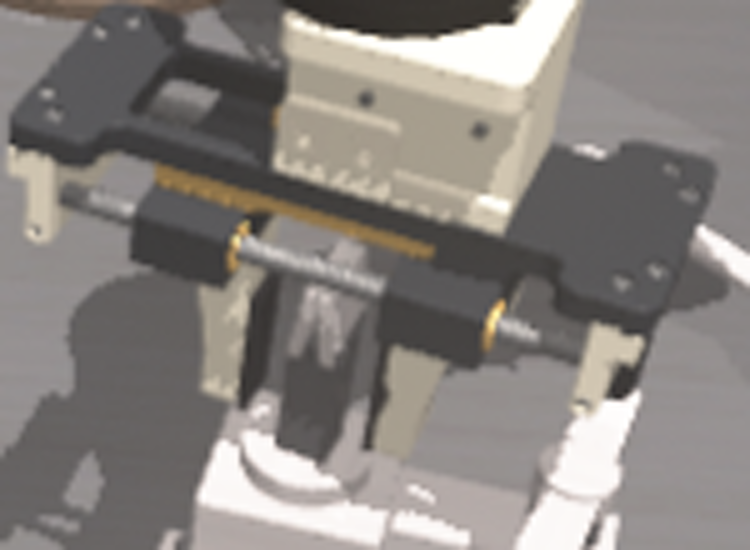

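Released; the collar sits on the nose (centre at crop ~(306,464)). Next: up, over to the post, and grip it.

Emit:
{"api": "play_rows", "payload": {
  "rows": [
    {"slide":[0,0,-0.1],"delta_rot":[0,0,0],"fingers":-0.1},
    {"slide":[0,0,-0.2],"delta_rot":[0,0,0],"fingers":-0.1},
    {"slide":[0,0,-0.25],"delta_rot":[0,0,0],"fingers":-0.1},
    {"slide":[0,0,0],"delta_rot":[0,0,0],"fingers":0.1},
    {"slide":[0,0,0],"delta_rot":[0,0,0],"fingers":0.2}
  ]
}}

```text
time_s: 18.92
tcp_pos: [0.5719, 0.1014, 0.2255]
eef_rot: [-180.0, -0.0, -20.7]
contact_force: [0.6, -0.5, 0.7]
gripper_width: 0.0508
gripper_force: 0.0
```

```bash
python3 -c "
from h import *
c=snap('scene','s5',(290,130,440,240),5)
plan([.547,.199,.2234],-20.7,3)"
```

```text
start [0.5717 0.1013 0.2249] yaw -20.67
[np.float64(-0.128), np.float64(-0.184), np.float64(0.003)] rz 0.002
[np.float64(-0.128), np.float64(-0.184), np.float64(0.003)] rz 0.002
[np.float64(-0.128), np.float64(-0.184), np.float64(0.003)] rz 0.002
```

View pics/s5.png

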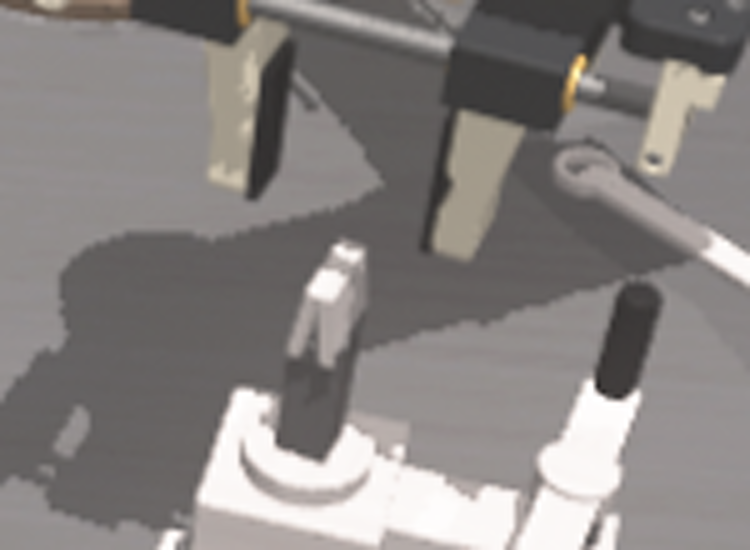

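Chisel upright and seated: blade top at crop (338,262), predicted (338,271). The latch post is unmoved (top at crop (638,295)). Moving over and down onto the post.

Emit:
{"api": "play_rows", "payload": {
  "rows": [
    {"slide":[-0.128,-0.184,0],"delta_rot":[0,0,0],"fingers":0.3},
    {"slide":[-0.128,-0.184,0],"delta_rot":[0,0,0],"fingers":0.3},
    {"slide":[-0.128,-0.184,0],"delta_rot":[0,0,0],"fingers":0.3},
    {"slide":[0,0,0],"delta_rot":[0,0,0],"fingers":0.3},
    {"slide":[0,0,0.16],"delta_rot":[0,0,0],"fingers":0.3},
    {"slide":[0,0,0.2],"delta_rot":[0,0,0],"fingers":0.3},
    {"slide":[0,0,0.12],"delta_rot":[0,0,0],"fingers":0.3},
    {"slide":[0,0,0],"delta_rot":[0,0,0],"fingers":0.3}
  ]
}}

```text
time_s: 19.98
tcp_pos: [0.5464, 0.1979, 0.1511]
eef_rot: [179.8, 0.1, -20.7]
contact_force: [0.9, 0.5, 0.5]
gripper_width: 0.057
gripper_force: 0.0
```

Emit:
{"api": "play_rows", "payload": {
  "rows": [
    {"slide":[0,0,0],"delta_rot":[0,0,0],"fingers":-1},
    {"slide":[0,0,0],"delta_rot":[0,0,0],"fingers":-1},
    {"slide":[0,0,0],"delta_rot":[0,0,0],"fingers":-1},
    {"slide":[0,0,0],"delta_rot":[0,0,0],"fingers":-1},
    {"slide":[0,0,0],"delta_rot":[0,0,0],"fingers":-1},
    {"slide":[0,0,0],"delta_rot":[0,0,0],"fingers":-1}
  ],
  "squeeze": 15
}}

```text
time_s: 20.72
tcp_pos: [0.5475, 0.1995, 0.1532]
eef_rot: [-180.0, -0.0, -20.6]
contact_force: [-1.9, 1.5, 2.2]
gripper_width: 0.0136
gripper_force: 15.0
```

```bash
python3 -c "
from h import *
s=r.get_state();print(s['tcp_pos'],s['gripper_width'],s['gripper_force'],s['contact_force'])
pv=np.array([.5897,.1842]);p=s['tcp_pos'][:2];yaw=s['eef_rot'][2]
d=p-pv;ph=np.degrees(np.arctan2(d[1],d[0]));print(np.hypot(*d),ph)
n=20;st=(79-ph)/n;print(st, -np.radians(st)/.08)
q=p.copy()
for i in range(n):
  a=np.radians(ph+st*(i+1));t=pv+.045*np.array([np.cos(a),np.sin(a)]);e=t-q;q=t
  y=np.radians(yaw+st*i);print(i,np.round([e@[np.cos(y),np.sin(y)]/.15,e@[np.sin(y),-np.cos(y)]/.15],3),t.round(4))
"
```

```text
[0.54746574 0.19947751 0.15324164] 0.013558649767307413 15.000151991844177 [-1.92132568  1.48628738  2.2499259 ]
0.04491253116119369 160.11328643650708
-4.055664321825354 0.8848086971439418
0 [-0.    -0.021] [0.5486 0.2025]
1 [ 0.    -0.021] [0.55   0.2053]
2 [ 0.    -0.021] [0.5516 0.2081]
3 [ 0.    -0.021] [0.5533 0.2107]
4 [ 0.    -0.021] [0.5553 0.2132]
5 [ 0.    -0.021] [0.5575 0.2156]
6 [ 0.    -0.021] [0.5598 0.2178]
7 [ 0.    -0.021] [0.5622 0.2198]
8 [ 0.    -0.021] [0.5648 0.2217]
9 [ 0.    -0.021] [0.5675 0.2233]
10 [ 0.    -0.021] [0.5703 0.2248]
11 [ 0.    -0.021] [0.5732 0.2261]
12 [ 0.    -0.021] [0.5763 0.2271]
13 [ 0.    -0.021] [0.5793 0.228 ]
14 [ 0.    -0.021] [0.5824 0.2286]
15 [ 0.    -0.021] [0.5856 0.229 ]
16 [ 0.    -0.021] [0.5888 0.2292]
17 [ 0.    -0.021] [0.592  0.2291]
18 [ 0.    -0.021] [0.5951 0.2289]
19 [ 0.    -0.021] [0.5983 0.2284]
```

Post gripped (13.6 mm). Each step: slide y −0.021 with turn +0.885.

Emit:
{"api": "play_rows", "payload": {
  "rows": [
    {"slide":[0,-0.021,0],"delta_rot":[0,0,0.885],"fingers":-1},
    {"slide":[0,-0.021,0],"delta_rot":[0,0,0.885],"fingers":-1},
    {"slide":[0,-0.021,0],"delta_rot":[0,0,0.885],"fingers":-1},
    {"slide":[0,-0.021,0],"delta_rot":[0,0,0.885],"fingers":-1},
    {"slide":[0,-0.021,0],"delta_rot":[0,0,0.885],"fingers":-1},
    {"slide":[0,-0.021,0],"delta_rot":[0,0,0.885],"fingers":-1}
  ]
}}

```text
time_s: 21.48
tcp_pos: [0.5571, 0.2155, 0.1533]
eef_rot: [-180.0, -0.0, -45.1]
contact_force: [-1.5, 1.2, 1.6]
gripper_width: 0.013
gripper_force: 15.0
```

Emit:
{"api": "play_rows", "payload": {
  "rows": [
    {"slide":[0,-0.021,0],"delta_rot":[0,0,0.885],"fingers":-1},
    {"slide":[0,-0.021,0],"delta_rot":[0,0,0.885],"fingers":-1},
    {"slide":[0,-0.021,0],"delta_rot":[0,0,0.885],"fingers":-1},
    {"slide":[0,-0.021,0],"delta_rot":[0,0,0.885],"fingers":-1},
    {"slide":[0,-0.021,0],"delta_rot":[0,0,0.885],"fingers":-1},
    {"slide":[0,-0.021,0],"delta_rot":[0,0,0.885],"fingers":-1}
  ]
}}

```text
time_s: 22.22
tcp_pos: [0.5726, 0.2265, 0.1533]
eef_rot: [-180.0, 0.0, -69.4]
contact_force: [-0.9, 1.8, 1.4]
gripper_width: 0.0136
gripper_force: 15.0
```

Emit:
{"api": "play_rows", "payload": {
  "rows": [
    {"slide":[0,-0.021,0],"delta_rot":[0,0,0.885],"fingers":-1},
    {"slide":[0,-0.021,0],"delta_rot":[0,0,0.885],"fingers":-1},
    {"slide":[0,-0.021,0],"delta_rot":[0,0,0.885],"fingers":-1},
    {"slide":[0,-0.021,0],"delta_rot":[0,0,0.885],"fingers":-1},
    {"slide":[0,-0.021,0],"delta_rot":[0,0,0.885],"fingers":-1},
    {"slide":[0,0,0],"delta_rot":[0,0,0],"fingers":-1}
  ]
}}

```text
time_s: 22.98
tcp_pos: [0.5885, 0.23, 0.1533]
eef_rot: [-179.9, 0.0, -89.6]
contact_force: [1.8, 3.4, 0.3]
gripper_width: 0.0134
gripper_force: 15.0
```

Emit:
{"api": "play_rows", "payload": {
  "rows": [
    {"slide":[0,-0.021,0],"delta_rot":[0,0,0.885],"fingers":-1},
    {"slide":[0,-0.021,0],"delta_rot":[0,0,0.885],"fingers":-1},
    {"slide":[0,0,0],"delta_rot":[0,0,0],"fingers":-1}
  ]
}}

```text
time_s: 23.35
tcp_pos: [0.5947, 0.2299, 0.1533]
eef_rot: [-179.9, 0.1, -97.6]
contact_force: [2.8, 3.4, 0.0]
gripper_width: 0.0136
gripper_force: 15.0
```

Emit:
{"api": "play_rows", "payload": {
  "rows": [
    {"slide":[0.006,-0.021,0],"delta_rot":[0,0,0.885],"fingers":-1},
    {"slide":[0,0,0],"delta_rot":[0,0,0],"fingers":-1},
    {"slide":[0,0,0],"delta_rot":[0,0,0],"fingers":-1}
  ]
}}

```text
time_s: 23.72
tcp_pos: [0.5977, 0.2294, 0.1534]
eef_rot: [-179.9, 0.2, -101.6]
contact_force: [2.0, 5.7, -1.2]
gripper_width: 0.0135
gripper_force: 15.0
```

Emit:
{"api": "play_rows", "payload": {
  "rows": [
    {"slide":[0,-0.015,0],"delta_rot":[0,0,0.5],"fingers":-1},
    {"slide":[0,0,0],"delta_rot":[0,0,0],"fingers":-1},
    {"slide":[0,0,0],"delta_rot":[0,0,0],"fingers":-1}
  ]
}}

```text
time_s: 24.1
tcp_pos: [0.5997, 0.229, 0.1534]
eef_rot: [-179.9, 0.2, -103.9]
contact_force: [1.9, 7.7, -0.4]
gripper_width: 0.0134
gripper_force: 15.0
```

```bash
python3 -c "
from h import *
s=r.get_state();print(s['moment'])
c=snap('scene','s6',(310,140,450,245),5)"
```

```text
[ 2.54089346 -0.62780942 -0.0080818 ]
```

View pics/s6.png

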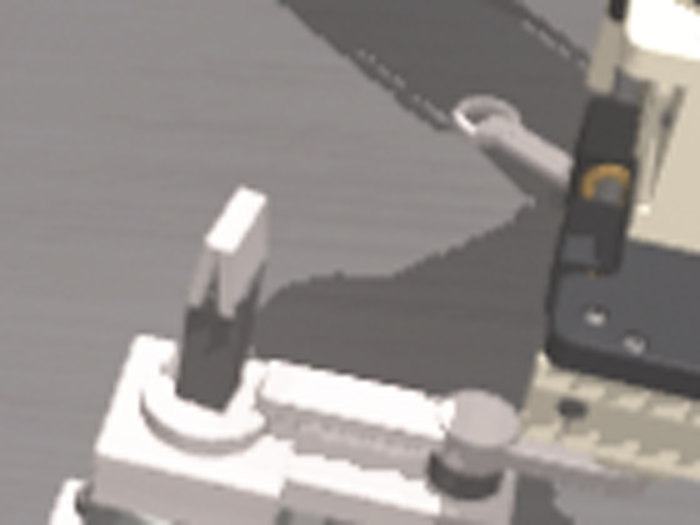

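The arm lies over the collar (crop ~(265,385)), nearly parallel to the bracket. Nudging it to the stop.

Emit:
{"api": "play_rows", "payload": {
  "rows": [
    {"slide":[-0.01,-0.015,0],"delta_rot":[0,0,0],"fingers":-1},
    {"slide":[0,-0.01,0],"delta_rot":[0,0,0],"fingers":-1},
    {"slide":[0,0,0],"delta_rot":[0,0,0],"fingers":-1}
  ]
}}

```text
time_s: 24.52
tcp_pos: [0.6002, 0.2289, 0.1532]
eef_rot: [179.8, -0.0, -103.9]
contact_force: [-13.7, 7.5, 9.3]
gripper_width: 0.0135
gripper_force: 15.0
```

That's the stop (−13.7 N). Releasing and retreating upward.

Emit:
{"api": "play_rows", "payload": {
  "rows": [
    {"slide":[0,0.012,0],"delta_rot":[0,0,0],"fingers":-1},
    {"slide":[0,0,0],"delta_rot":[0,0,0],"fingers":0.1},
    {"slide":[0,0,0],"delta_rot":[0,0,0],"fingers":0.1},
    {"slide":[0,0,0],"delta_rot":[0,0,0],"fingers":0.1},
    {"slide":[0,0,0],"delta_rot":[0,0,0],"fingers":0.1}
  ]
}}

```text
time_s: 25.15
tcp_pos: [0.6015, 0.2281, 0.1528]
eef_rot: [180.0, -0.0, -104.1]
contact_force: [0.1, 0.3, 0.2]
gripper_width: 0.0455
gripper_force: 0.0
```

Emit:
{"api": "play_rows", "payload": {
  "rows": [
    {"slide":[0,0,-0.15],"delta_rot":[0,0,0],"fingers":0.1},
    {"slide":[0,0,-0.3],"delta_rot":[0,0,0],"fingers":0.1},
    {"slide":[0,0,-0.3],"delta_rot":[0,0,0],"fingers":0.1},
    {"slide":[0,0,-0.1],"delta_rot":[0,0,0],"fingers":0.1},
    {"slide":[0,0,0],"delta_rot":[0,0,0],"fingers":0.1}
  ]
}}

```text
time_s: 25.78
tcp_pos: [0.6017, 0.2286, 0.2814]
eef_rot: [-179.9, 0.1, -104.1]
contact_force: [0.8, -0.3, -0.7]
gripper_width: 0.0481
gripper_force: 0.0
```

```bash
python3 -c "
from h import *
c=snap('scene','s7',(290,130,450,250),5)
pt=lambda *X:((proj(c,X)-[290,130]+.5)*5).round()
for d in (75,79,85,90): a=np.radians(d);print(d,pt(.5897+.045*np.cos(a),.1842+.045*np.sin(a),.184))
print(r.get_state()['tcp_pos'])"
```

```text
75 [761. 412.]
79 [762. 406.]
85 [761. 395.]
90 [760. 387.]
[0.60113025 0.2283373  0.2798509 ]
```

View pics/s7.png

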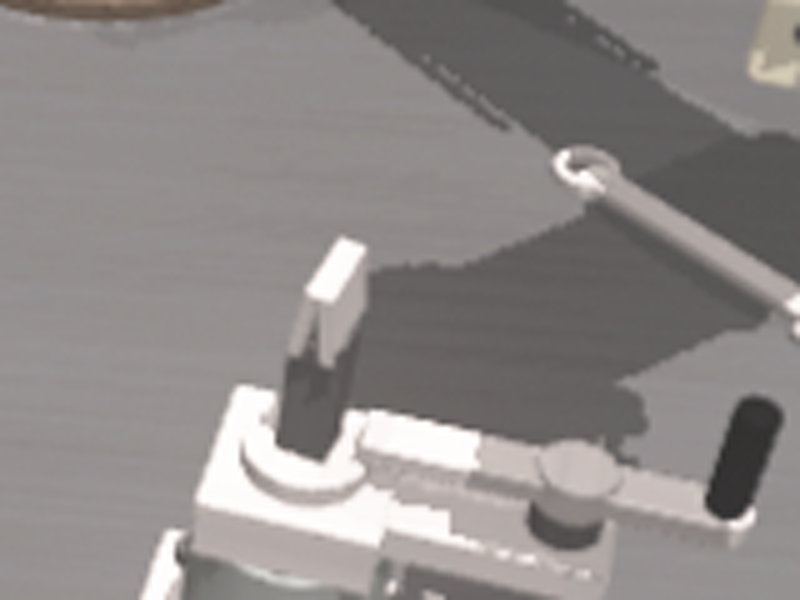

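The post top at crop (760,408) matches the closed direction (79° → (762,406)), the arm is over the collar, and the chisel is upright. Handing in.

```bash
python3 -c "
from h import *
print(r.close_job())"
```

```text
the job is handed in; nothing more can be done
None
```

The flat chisel is seated with its collar flush on the nose, the latch is swung to its stop over the collar, the gripper is clear, and the job was handed in at about 26 s; no verdict came back.

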